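Build the sieve stack on the shaker

TASK

Build up the small steel sieve set on the sieve shaker, ready for sifting pigment: first the receiving pan in the middle of the shaker's round seat, then the fine sieve on the pan, the coarse sieve on the fine one, and the lid on top, each sitting level and fully down in the rim of the one below. Do not knock over the glass jar or the white bowl that stand among them.

Things in the scene. Friction and masses are not known exactly. Their poses are not given: they have to be found in the camera images.
- pan_mid (a point): Receiving pan: a plain round steel cup with a solid bright floor, no mesh and no skirt below; 60 mm outside, 55 mm inside diameter, 36 mm high, about 90 g, open side up. The point is on its axis, half-way up (18 mm above its underside); z is up. Grip it across the diameter.
- fine_mid (a point): Fine sieve, the shallower one, its mesh dense, like a solid dark grey floor. Frame 60 mm outside, 55 inside, 30 high; under it a skirt 10 mm long, 51 mm wide tapering to 47 at the foot. About 85 g. Point: on the axis, 20 mm above the foot; z up. Seated, the skirt is inside the rim below and the frame rests on that rim (equally wide, so grip high, finger tips above the frame's lower edge).
- coarse_mid (a point): Coarse sieve, the deeper one, its mesh open: thick bright wires 10.5 mm apart, the table shows through. Frame 60 mm outside, 55 inside, 40 high; under it a skirt 10 mm long, 51 mm wide tapering to 47 at the foot. About 100 g. Point: on the axis, 25 mm above the foot; z up. It seats and is gripped like the fine sieve: high on the frame.
- lid_grip (a point): Lid: a steel disc 60 mm wide, 3 mm thick, on a plug 8 mm deep (51 tapering to 47 mm) and with an upright black knob 18 mm in diameter, 30 mm tall; about 70 g. Point: on the knob's axis, 9 mm below its top, 32 mm above the plug's foot, 21 mm above the disc's top; z up. Grip the knob, finger tips above the disc. Seated, the plug is inside the rim below and the disc rests on it.
- shaker_seat (a point): Sieve shaker, fixed: a low white square housing, 160 by 160 mm, with a round aluminium platform and on it a black round seat 82 mm across inside a lip 3 mm high, 5 mm wide. The point is the centre of the seat's surface, 54 mm above the table; z up. It stands to the left or right; on the other side is a flat scale with a rectangular steel plate, not used.
- jar_mid (a point): Closed glass jar of dark green pigment with a metal lid, 60 mm in diameter, 95 mm high, 260 g, standing among the sieve parts. The point is on its axis, half-way up.
- bowl_mid (a point): Empty white ceramic bowl, 82 mm across the rim, 40 mm high, standing among the sieve parts. The point is on its axis, half-way up.
Not all that is in view belongs to the job. What is shaped like the part that bears coarse_mid but red is not meant. What is shaped like the part that bears lid_grip but pink is not meant.

How it is judged:
By the outcome, as a careful person would: the job done as asked, in the order asked, and still so for the second after the job is handed in, with the robot touching nothing.
It also fails if it takes over 122 s, if anything falls off the work surface, if the arm or the gripper's body presses on something with over 40 N, if the wrist force passes 120 N, or if a joint passes its speed limit or range.

ROBOT

A 6-joint arm with a two-finger parallel gripper is mounted at the origin on the work surface. World frame = base frame: x ahead of the robot, y to its left, z up, the work surface at z = 0. Lengths are in mm, angles in rad, forces in N, time in s.
With the tool pointing down it reaches from about 275 to 825 mm from the base axis. Payload 5.2 kg.
Tool frame: the origin (TCP) lies at the very end of the fingers, on their centre line; the grasp point (between the pads) lies behind it (bot.tcp_to_grasp is the z of the grasp point in the tool frame, in mm); z points along the fingers, y is the line along which they close (so a half turn about z gives the same grasp; the last joint's range is limited). The gripper opens to 93 mm and grips with 3 to 60 N. Pads are 15 mm wide; open, the fingers measure 128 mm over their backs; the gripper's body (75 mm by 188 mm) begins 65 mm behind the grasp point.
Start: joints at [0.959, 0.259, 1.535, -0, 1.348, -0.203], TCP at [218.609, 504.693, 218.653] pointing down, gripper open.
Joint ranges: [-3.14, 3.14], [-0.91, 2.08], [0.19, 2.58], [-1.22, 4.36], [0.22, 2.71], [-3.12, 3.12]. Speed limits (rad/s): [2.57, 2.57, 3.14, 3.14, 3.14, 3.14].

INTERFACE

Orientations are given as a rotation vector (axis times angle).
In Python, from rig import bot gives the robot as it stands. The module is installed in compiled form; this text tells all that it offers.
- The arm moves only by the tool servo_tool, never from a script. Its argument "moves" is a list of rows, each a list of 3 entries, a list of its own where there are three numbers: the closure, from -1 (fully open) to 1 (shut), then the shift along the tool's x, y, z in mm, then the turn, a rotation vector about the tool's x, y, z in degrees. In form: [[hand, [x, y, z], [ax, ay, az]], ...]. A call has 1 to 8 rows; each row is the pose to reach, as a shift and turn from the pose commanded when the call began, along the tool's axes at that moment; what a row does not reach only later rows make up. A row lasts 1/10 s, in which the tool goes at most 50 mm and 8.59 degrees, less where a joint would pass 70% of its speed; a pose out of reach is approached as far as the arm can. A call with a gripper value outside its range is refused whole. The fingers move at their own pace and stop on an object; "squeeze" is the grip in N (left out, the last holds). Time passes only in rows, so rows that repeat a pose let the fingers close. It gives the time, the measured TCP pose, the force, the opening and the grip force at its end, in the units of the state.
- bot.state(): the state, without advancing time (a new reading comes with each control period).
- bot.camera(name): name is "side" or "top"; returns a dict with "pixels" (480x640x3 uint8, red, green, blue), "vfov" (degrees; the focal length in pixels is half the picture's height over the tangent of half this angle, whatever the lens; pixels are square), "cx", "cy" (the principal point, pixels), "rvec" (rotation vector, rad) and "tvec" (3), from world to camera coordinates, as OpenCV has them. Camera axes: x right, y down, z forward; pixel columns grow to the right and rows downward; lengths in mm; the calibration is good to about 2 mm. A picture is of the moment at which its call begins. There is no depth.
- bot.job_done(): hands the job in; it is judged then, once.
Trained networks look in the newest picture that a camera, given by its name, has taken for a name from the list of things; names that differ only in an ending like _2 or _b are one class to them, and where a whole thing is asked for, a point or a joint stands for the part that bears it (a point fixed in the world has none). Each returns a list of dicts, best first, with "conf" (0 to 1); they miss things now and then, are a little off and sometimes report something else, mostly with a low value. They report only what shows in the picture. A call takes as long as a camera call. They do not tell look-alikes from the thing itself.
- bot.masks_of(camera, thing): "pixels" (480x640 bool, what is visible of it) and "centre" ([column, row] in pixels, amid what is visible of it).
The state is a dict: "time_s": time; "joint_positions": joint angles; "dq": joint speeds; "joint_efforts": joint torques, N m; "tcp_pos": TCP position; "tcp_rot": TCP orientation; "wrist_force": force on the tool from outside, world axes, zero at the start; "torque": the same for the moment, N m; "gripper_width": finger opening in mm; "gripper_force": force on a finger pad.
Only numpy, scipy, OpenCV 4.12 (cv2) and the standard library are available. Lean on these libraries where they do the work, as an engineer would, in place of code of your own. Each camera call takes 0.05 s, during which the arm holds its last target. There are 200 camera calls.

## Working session

There is one attempt and no reset: what is moved stays moved. The work goes in short steps, Python scripts to look and compute and a tool call to move; the robot and the scene stay as the last step left them, time stands still between calls to the robot, and variables do not carry over. Pictures are saved under pics/ and viewed, at most 14 in all, crops included, and the job is handed in when it is done.

Besides the shell and the picture viewer there is one more tool, called after "Request:" by a JSON object that holds its "api" and its "payload". servo_tool: Moves the arm, as the interface text tells. Its arguments: {"type":"object","properties":{"moves":{"type":"array","items":{"type":"array"}},"squeeze":{"type":"number"}},"required":["moves"]}

```bash
mkdir -p pics; ls; python3 - <<'E'
from rig import bot
import cv2
s=bot.state();print({k:s[k] for k in('time_s','tcp_pos','tcp_rot','gripper_width')},bot.tcp_to_grasp)
for n in('top','side'):
    c=bot.camera(n);cv2.imwrite(f'pics/{n}0.png',c['pixels'][:,:,::-1]);print(n,{k:v for k,v in c.items() if k!='pixels'})
    for t in('pan_mid','fine_mid','coarse_mid','lid_grip','shaker_seat','jar_mid','bowl_mid'):
        print(t,[(round(d['conf'],2),[round(x) for x in d['centre']],int(d['pixels'].sum())) for d in bot.masks_of(n,t)])
E
```

```text
pics
{'time_s': 0.0, 'tcp_pos': array([218.29889865, 504.24565358, 217.8385824 ]), 'tcp_rot': array([-6.37490749e-01, -3.07554944e+00,  2.54964422e-03]), 'gripper_width': 92.89424698299281} -18.8
top {'vfov': 47.29485403893786, 'cx': 314.6700200423897, 'cy': 236.3496788979085, 'rvec': array([ 2.2258649 , -2.16549586,  0.05364644]), 'tvec': array([ -20.41753406,  570.94633735, 1257.40186514])}
pan_mid [(0.69, [249, 286], 633)]
fine_mid [(0.8, [254, 214], 605)]
coarse_mid [(0.83, [201, 189], 384), (0.8, [308, 213], 319), (0.55, [423, 184], 421)]
lid_grip [(0.64, [374, 220], 509), (0.57, [352, 175], 492)]
shaker_seat [(0.96, [163, 255], 5269)]
jar_mid [(0.98, [310, 283], 571), (0.34, [309, 213], 282)]
bowl_mid [(0.87, [386, 282], 975)]
side {'vfov': 50.450365053884084, 'cx': 317.8985315692986, 'cy': 237.726723451136, 'rvec': array([ 2.31814524, -0.87050712,  0.31232663]), 'tvec': array([-410.08352836,  335.65347699,  827.53771823])}
pan_mid [(0.73, [247, 240], 780)]
fine_mid [(0.6, [305, 203], 676)]
coarse_mid [(0.78, [458, 293], 1026), (0.7, [348, 237], 814), (0.68, [286, 170], 643)]
lid_grip [(0.82, [401, 245], 533), (0.6, [395, 289], 585)]
shaker_seat [(0.69, [210, 178], 4316)]
jar_mid [(0.55, [286, 271], 1361)]
bowl_mid [(0.78, [345, 335], 1447)]
```

View pics/top0.png

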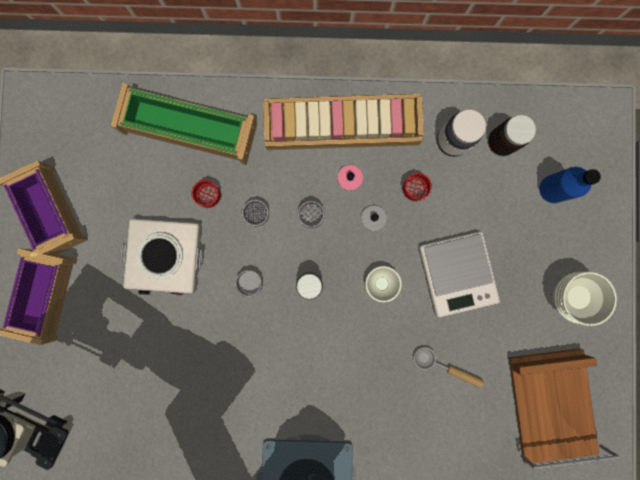

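View pics/side0.png

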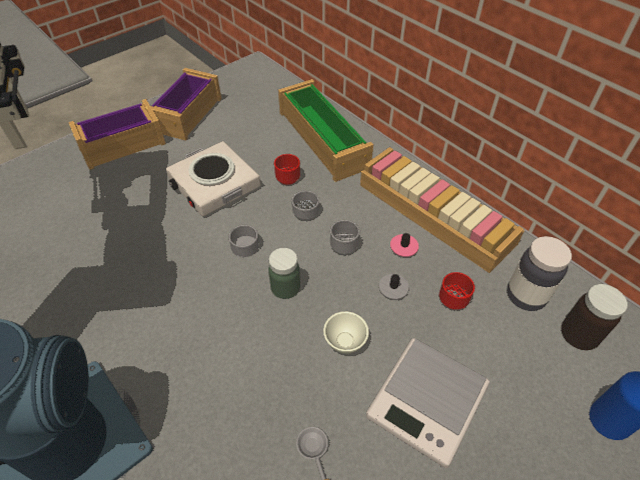

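```bash
python3 - <<'E'
import cv2
i=cv2.imread('pics/top0.png')[150:330,170:450];cv2.imwrite('pics/crop1.png',cv2.resize(i,(784,504),interpolation=3))
E
```

```text
(no output)
```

View pics/crop1.png

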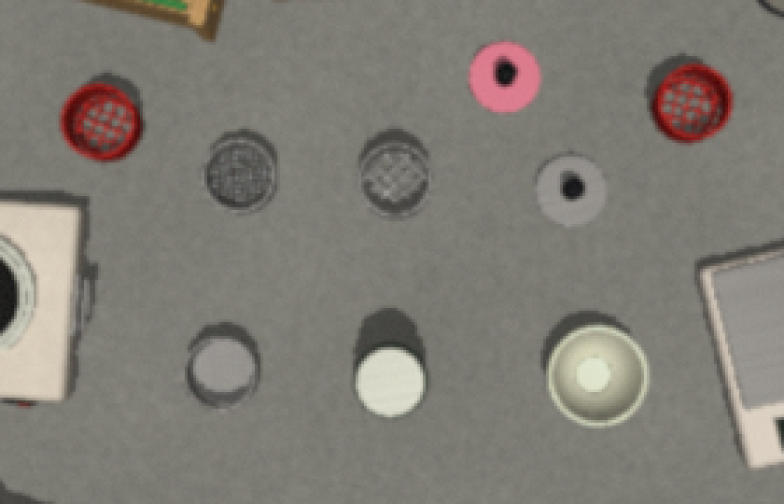

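The crop confirms the parts in the top view:
- **Pan:** (249,281), plain bright floor.
- **Fine sieve:** (256,211), dense dark mesh.
- **Coarse sieve:** (311,212), open mesh in steel. The red ones at (206,193) and (417,186) are not meant.
- **Lid:** grey, at (374,217). The pink one at (350,178) is not meant.
- **Others:** jar (309,286), bowl (383,284), shaker seat (160,255).

```bash
cat > h.py <<'E'
import numpy as np,cv2
from scipy.optimize import least_squares
from scipy.spatial.transform import Rotation as R
from rig import bot
def proj(c,P):
    f=240/np.tan(np.radians(c['vfov']/2));K=np.array([[f,0,c['cx']],[0,f,c['cy']],[0,0,1]])
    return cv2.projectPoints(np.asarray(P,float).reshape(-1,1,3),c['rvec'],c['tvec'],K,None)[0][:,0]
def hc(p): # centroid of convex hull
    m=cv2.moments(cv2.convexHull(np.asarray(p,np.float32)));return np.array([m['m10'],m['m01']])/m['m00']
a=np.linspace(0,2*np.pi,40)
def rings(x,y,rz): return np.concatenate([np.c_[x+r*np.cos(a),y+r*np.sin(a),0*a+z] for r,z in rz])
def fit(obs,rz,x0=(450,0)): # obs: list of (cam, hull centre px)
    return least_squares(lambda q:np.concatenate([hc(proj(c,rings(*q,rz)))-o for c,o in obs]),x0)
def rel(x,y,z,yaw=None): # shift/turn to world goal; yaw = world angle of tool y, deg (mod 180)
    s=bot.state();T=R.from_rotvec(s['tcp_rot']).as_matrix();d=np.array([x,y,z])-s['tcp_pos']
    cur=np.degrees(np.arctan2(T[1,1],T[0,1]));t=0 if yaw is None else -((yaw-cur+90)%180-90)
    print('shift',np.round(T.T@d,1),'turn z',round(t,1),'| pos',np.round(s['tcp_pos'],1),'yaw',round(cur,1),'tilt z',np.round(T[:,2],3),'j',np.round(s['joint_positions'],2),'w',round(s['gripper_width'],1),'t',round(s['time_s'],1))
E
python3 - <<'E'
from h import *
cs={n:bot.camera(n) for n in('top','side')}
M={'pan_mid':([(30,0),(30,36)],[0],[0]),'fine_mid':([(23.5,0),(30,10),(30,40)],[0],[0]),'coarse_mid':([(23.5,0),(30,10),(30,50)],(308,213),(348,237)),
'lid_grip':([(23.5,0),(30,8),(30,11),(9,41)],(374,220),(395,289)),'jar_mid':([(30,0),(30,95)],(310,283),(286,271)),'bowl_mid':([(25,0),(41,40)],(386,282),(345,335))}
for t,(rz,*near) in M.items():
    obs=[]
    for n,w in zip(('top','side'),near):
        m=bot.masks_of(n,t)
        if not m: print(t,n,'miss');continue
        d=m[0] if len(w)==1 else min(m,key=lambda d:np.hypot(*(np.array(d['centre'])-w)))
        ys,xs=np.nonzero(d['pixels']);obs.append((cs[n],hc(np.c_[xs,ys])))
    r=fit(obs,rz);print(t,r.x.round(1),r.fun.round(1))
# seat: dark blob inside shaker area
for n,(x0,x1,y0,y1) in {'top':(135,190,230,280),'side':(188,236,150,184)}.items():
    g=cs[n]['pixels'][y0:y1,x0:x1].max(2)<60
    k,l,st,ce=cv2.connectedComponentsWithStats(g.astype(np.uint8));i=1+st[1:,4].argmax();o=ce[i]+[x0,y0]
    M[n]=(cs[n],o);print(n,o,st[i])
for ob in ([M['top']],[M['top'],M['side']]):
    r=fit(ob,[(41,54)]);print('seat',r.x.round(1),r.fun.round(1))
rel(*r.x,200)
E
```

```text
pan_mid [471.1   0. ] [150.8  23.   47.1  40.4]
fine_mid [604.7   0. ] [58.2  8.5 35.2 39.5]
coarse_mid [620.5   0. ] [ 3.7 -0.4  1.3  2.7]
lid_grip [450.   0.] [ -62.3   71.2 -111.2    3.1]
jar_mid [459.6   0. ] [2.1 0.5 1.  0.6]
bowl_mid [483.9  -0.6] [-71.2 -10.  -50.2 -58.8]
top [158.76126126 255.35247748] [  7   9  34  34 888]
side [210.90657439 167.37370242] [  6   7  34  22 578]
seat [527.3   0. ] [153.3  -0.4]
seat [450.   0.] [152.3  34.2  69.7 108.9]
shift [-413.  -371.1   18.6] turn z 0 | pos [218.6 504.7 218.7] yaw 66.6 tilt z [-0.  0. -1.] j [ 0.96  0.26  1.53  0.    1.35 -0.2 ] w 93.2 t 1.5
```

```bash
python3 - <<'E'
s=open('h.py').read()
s=s.replace("rings(*q,rz)))-o for c,o in obs]),x0)","rings(*(q-1000),rz)))-o for c,o in obs]),np.add(x0,1000),diff_step=1e-3)")
open('h.py','w').write(s)
E
python3 - <<'E'
from h import *
cs={n:bot.camera(n) for n in('top','side')}
M={'pan_mid':([(30,0),(30,36)],[0],[0]),'fine_mid':([(23.5,0),(30,10),(30,40)],[0],[0]),'coarse_mid':([(23.5,0),(30,10),(30,50)],(308,213),(348,237)),
'lid_grip':([(23.5,0),(30,8),(30,11),(9,41)],(374,220),(395,289)),'jar_mid':([(30,0),(30,95)],(310,283),(286,271)),'bowl_mid':([(25,0),(41,40)],(386,282),(345,335))}
for t,(rz,*near) in M.items():
    obs=[]
    for n,w in zip(('top','side'),near):
        m=bot.masks_of(n,t)
        if not m: print(t,n,'miss');continue
        d=m[0] if len(w)==1 else min(m,key=lambda d:np.hypot(*(np.array(d['centre'])-w)))
        ys,xs=np.nonzero(d['pixels']);obs.append((cs[n],hc(np.c_[xs,ys])))
    r=fit(obs,rz);print(t,(r.x-1000).round(1),r.fun.round(1))
S=[(cs['top'],np.array([158.76,255.35])),(cs['side'],np.array([210.9,167.4]))]
for ob in (S[:1],S):
    r=fit(ob,[(41,54)]);print('seat',(r.x-1000).round(1),r.fun.round(1))
E
```

```text
pan_mid [460.8 144.6] [-0.1 -0.3 -0.1  0.3]
fine_mid [622.4 134.7] [-0.1 -0.3 -0.1  0.3]
coarse_mid [621.2   6.5] [-0.1 -0.3 -0.2  0.3]
lid_grip [ 619.8 -140.4] [-0.1 -0.5 -0.3  0.5]
jar_mid [460.2   4.3] [ 0.   0.1  0.  -0.1]
bowl_mid [ 467.3 -161.9] [-0.1 -0.6 -0.3  0.4]
seat [517.1 343.7] [-0.  0.]
seat [518.2 343.7] [ 0.  -0.5 -0.4  0.4]
```

```bash
python3 - <<'E'
from h import *
rel(461,144.5,90,45)
E
```

```text
shift [-365.6 -234.1  128.7] turn z 21.6 | pos [218.6 504.7 218.6] yaw 66.6 tilt z [-0. -0. -1.] j [ 0.96  0.26  1.54 -0.    1.35 -0.2 ] w 93.4 t 2.2
```

Request:
{"api": "servo_tool", "payload": {"moves": [[-1, [-280, -180, 60], [0, 0, 21.6]], [-1, [-280, -180, 60], [0, 0, 21.6]], [-1, [-280, -180, 60], [0, 0, 21.6]], [-1, [-280, -180, 60], [0, 0, 21.6]], [-1, [-365.6, -234.1, 128.7], [0, 0, 21.6]], [-1, [-365.6, -234.1, 128.7], [0, 0, 21.6]], [-1, [-365.6, -234.1, 128.7], [0, 0, 21.6]], [-1, [-365.6, -234.1, 128.7], [0, 0, 21.6]]], "squeeze": 20}}

```text
time_s: 3.0
tcp_pos: [433.4, 185.3, 109.8]
tcp_rot: [1.202, 2.901, 0.001]
wrist_force: [0.5, 0.4, -0.5]
gripper_width: 92.8
gripper_force: 0.0
```

```bash
python3 - <<'E'
from h import *
rel(461,144.5,12,45)
E
```

```text
shift [-48.3  -9.4  97.8] turn z -0.0 | pos [433.4 185.3 109.8] yaw 45.0 tilt z [ 0.001  0.    -1.   ] j [ 0.17  0.23  1.87  0.    1.04 -0.62] w 92.8 t 3.0
```

Request:
{"api": "servo_tool", "payload": {"moves": [[-1, [-48, -9.4, 30], [0, 0, 0]], [-1, [-48, -9.4, 30], [0, 0, 0]], [-1, [-48, -9.4, 50], [0, 0, 0]], [-1, [-48, -9.4, 50], [0, 0, 0]]]}}

```text
time_s: 3.4
tcp_pos: [457.9, 146.1, 58.4]
tcp_rot: [-1.203, -2.898, 0.003]
wrist_force: [-0.5, -0.2, 0.4]
gripper_width: 93.0
gripper_force: 0.0
```

```bash
python3 - <<'E'
from h import *
rel(461,144.5,12,45)
E
```

```text
shift [-3.4  1.2 46.4] turn z -0.1 | pos [457.9 146.1  58.4] yaw 44.9 tilt z [-0.004 -0.    -1.   ] j [ 0.08  0.32  1.9   0.    0.93 -0.71] w 93.0 t 3.4
```

Request:
{"api": "servo_tool", "payload": {"moves": [[-1, [-3.4, 1.2, 35], [0, 0, 0]], [-1, [-3.4, 1.2, 46.4], [0, 0, 0]], [-1, [-3.4, 1.2, 46.4], [0, 0, 0]], [1, [-3.4, 1.2, 46.4], [0, 0, 0]], [1, [-3.4, 1.2, 46.4], [0, 0, 0]], [1, [-3.4, 1.2, 46.4], [0, 0, 0]], [1, [-3.4, 1.2, 46.4], [0, 0, 0]], [1, [-3.4, 1.2, 46.4], [0, 0, 0]]], "squeeze": 8}}

```text
time_s: 4.2
tcp_pos: [463.2, 144.8, 14.2]
tcp_rot: [1.202, 2.902, 0.0]
wrist_force: [-1.7, -0.1, 4.7]
gripper_width: 61.2
gripper_force: 8.0
```

Request:
{"api": "servo_tool", "payload": {"moves": [[-0.8, [0, 0, 0], [0, 0, 0]], [-0.8, [0, 0, 0], [0, 0, 0]], [-0.8, [0, 0, 0], [0, 0, 0]], [-0.8, [0, 0, 0], [0, 0, 8]], [-0.8, [0, 0, 0], [0, 0, 16]], [-0.8, [0, 0, 0], [0, 0, 24]], [-0.8, [0, 0, 0], [0, 0, 32]], [-0.8, [0, 0, 0], [0, 0, 40]]]}}

```text
time_s: 5.0
tcp_pos: [462.8, 144.8, 13.5]
tcp_rot: [-2.129, -2.309, 0.0]
wrist_force: [-0.8, 0.9, -0.4]
gripper_width: 83.5
gripper_force: 0.0
```

Request:
{"api": "servo_tool", "payload": {"moves": [[-0.8, [0, 0, 0], [0, 0, 8]], [-0.8, [0, 0, 0], [0, 0, 16]], [-0.8, [0, 0, 0], [0, 0, 24]], [-0.8, [0, 0, 0], [0, 0, 32]], [-0.8, [0, 0, 0], [0, 0, 40]], [-0.8, [0, 0, 0], [0, 0, 48]], [-0.8, [0, 0, 0], [0, 0, 50]], [-0.8, [0, 0, 0], [0, 0, 50]]]}}

```text
time_s: 5.8
tcp_pos: [462.9, 144.8, 13.5]
tcp_rot: [-2.903, -1.201, 0.0]
wrist_force: [-0.4, -0.2, 0.1]
gripper_width: 83.7
gripper_force: 0.0
```

Request:
{"api": "servo_tool", "payload": {"moves": [[1, [0, 0, 0], [0, 0, 0]], [1, [0, 0, 0], [0, 0, 0]], [1, [0, 0, 0], [0, 0, 0]], [1, [0, 0, 0], [0, 0, 0]], [1, [0, 0, 0], [0, 0, 0]]], "squeeze": 20}}

```text
time_s: 6.3
tcp_pos: [462.8, 144.8, 13.6]
tcp_rot: [-2.903, -1.202, 0.0]
wrist_force: [-0.9, -0.4, -0.8]
gripper_width: 58.1
gripper_force: 20.0
```

```bash
python3 - <<'E'
from h import *
rel(461,144.5,12,-45);print(bot.state()['wrist_force'])
rel(518.2,343.7,110,-45)
E
```

```text
shift [-1.5 -1.1  1.6] turn z -0.0 | pos [462.8 144.8  13.6] yaw -45.0 tilt z [-0.  0. -1.] j [0.07 0.39 1.94 0.   0.82 0.86] w 58.1 t 6.3
[-0.932988   -0.3524789  -0.79498223]
shift [ 179.8 -101.5  -96.4] turn z -0.0 | pos [462.8 144.8  13.6] yaw -45.0 tilt z [-0.  0. -1.] j [0.07 0.39 1.94 0.   0.82 0.86] w 58.1 t 6.3
```

Request:
{"api": "servo_tool", "payload": {"moves": [[1, [0, 0, -30], [0, 0, 0]], [1, [0, 0, -70], [0, 0, 0]], [1, [20, -11, -96], [0, 0, 0]], [1, [60, -34, -96], [0, 0, 0]], [1, [100, -56, -96], [0, 0, 0]], [1, [140, -79, -96], [0, 0, 0]], [1, [165, -93, -96], [0, 0, 0]], [1, [180, -101.5, -96], [0, 0, 0]]]}}

```text
time_s: 7.1
tcp_pos: [518.6, 346.3, 109.2]
tcp_rot: [-2.901, -1.205, -0.0]
wrist_force: [-0.6, -0.5, -0.7]
gripper_width: 58.2
gripper_force: 20.0
```

Request:
{"api": "servo_tool", "payload": {"moves": [[1, [0, 0, 0], [0, 0, 0]], [1, [0, 0, 0], [0, 0, 0]]]}}

```text
time_s: 7.3
tcp_pos: [517.9, 343.4, 109.0]
tcp_rot: [2.902, 1.203, -0.002]
wrist_force: [-0.4, -0.4, -1.3]
gripper_width: 58.0
gripper_force: 20.0
```

```bash
python3 - <<'E'
from h import *
rel(518.2,343.7,67.6,-45);print(bot.state()['wrist_force'])
c=bot.camera('side');cv2.imwrite('pics/s1.png',cv2.resize(c['pixels'][80:280,120:360,::-1],(720,600)))
E
```

```text
shift [ 0.5  0.  41.4] turn z 0.0 | pos [517.9 343.4 109. ] yaw -45.0 tilt z [-0.001 -0.001 -1.   ] j [ 0.41  0.47  1.5  -0.    1.17  1.19] w 58.0 t 7.3
[-0.43770435 -0.44156849 -1.34542742]
```

View pics/s1.png

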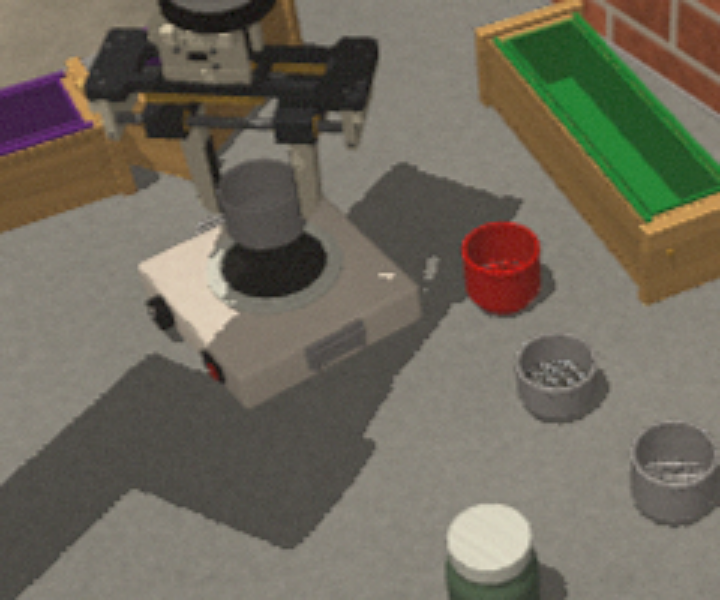

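The pan hangs level over the seat (crop ~(262,205), seat (273,262)). I'll lower it slowly.

Request:
{"api": "servo_tool", "payload": {"moves": [[1, [0.5, 0, 15], [0, 0, 0]], [1, [0.5, 0, 28], [0, 0, 0]], [1, [0.5, 0, 34], [0, 0, 0]], [1, [0.5, 0, 37], [0, 0, 0]], [1, [0.5, 0, 39], [0, 0, 0]], [1, [0.5, 0, 40], [0, 0, 0]], [1, [0.5, 0, 41], [0, 0, 0]], [1, [0.5, 0, 41], [0, 0, 0]]]}}

```text
time_s: 8.15
tcp_pos: [519.0, 344.3, 68.9]
tcp_rot: [2.903, 1.202, 0.001]
wrist_force: [0.5, -0.9, -0.9]
gripper_width: 58.6
gripper_force: 20.0
```

```bash
python3 - <<'E'
from h import *
rel(518.2,343.7,67.6,-45);print(bot.state()['wrist_force'])
E
```

```text
shift [-1.  -0.2  1.3] turn z -0.0 | pos [519.  344.3  68.9] yaw -45.0 tilt z [ 0.  0. -1.] j [ 0.41  0.52  1.54 -0.    1.09  1.19] w 58.6 t 8.2
[ 0.48652686 -0.85339209 -0.93308181]
```

Request:
{"api": "servo_tool", "payload": {"moves": [[1, [0, 0, 0.7], [0, 0, 0]], [1, [0, 0, 1.2], [0, 0, 0]], [1, [0, 0, 1.2], [0, 0, 0]]]}}

```text
time_s: 8.45
tcp_pos: [519.0, 344.3, 67.7]
tcp_rot: [-2.903, -1.202, -0.001]
wrist_force: [0.2, -0.7, -0.0]
gripper_width: 58.2
gripper_force: 20.0
```

Request:
{"api": "servo_tool", "payload": {"moves": [[1, [0, 0, 0.4], [0, 0, 0]], [1, [0, 0, 0.8], [0, 0, 0]], [1, [0, 0, 0.8], [0, 0, 0]]]}}

```text
time_s: 8.75
tcp_pos: [519.0, 344.3, 67.6]
tcp_rot: [-2.903, -1.202, -0.001]
wrist_force: [-2.9, -0.9, 5.4]
gripper_width: 58.4
gripper_force: 20.0
```

Request:
{"api": "servo_tool", "payload": {"moves": [[-0.8, [0, 0, 0], [0, 0, 0]], [-0.8, [0, 0, 0], [0, 0, 0]], [-0.8, [0, 0, 0], [0, 0, 0]], [-0.8, [0, 0, -20], [0, 0, 0]], [-0.8, [0, 0, -50], [0, 0, 0]], [-0.8, [0, 0, -70], [0, 0, 0]], [-0.8, [0, 0, -70], [0, 0, 0]]], "squeeze": 8}}

```text
time_s: 9.45
tcp_pos: [520.9, 345.1, 139.9]
tcp_rot: [-2.903, -1.202, -0.01]
wrist_force: [-0.3, 0.4, 0.5]
gripper_width: 83.2
gripper_force: 0.0
```

```bash
python3 - <<'E'
from h import *
rel(622.4,134.7,80,45)
c=bot.camera('top');cv2.imwrite('pics/t1.png',cv2.resize(c['pixels'][215:295,120:220,::-1],(750,600),interpolation=2))
E
```

```text
shift [-77.2 220.4  59.9] turn z 90.0 | pos [520.9 345.1 139.9] yaw -45.0 tilt z [ 0.006  0.002 -1.   ] j [ 0.41  0.45  1.46 -0.    1.23  1.19] w 83.2 t 9.4
```

View pics/t1.png

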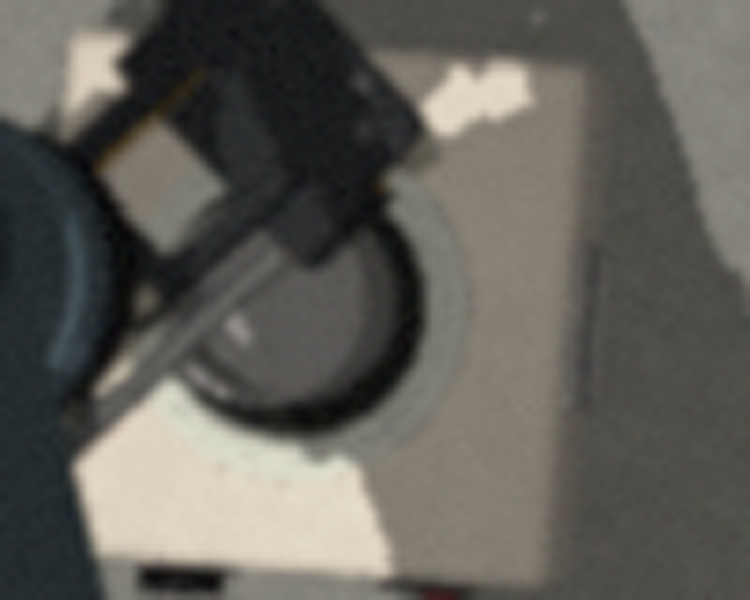

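Request:
{"api": "servo_tool", "payload": {"moves": [[-0.8, [-20, 50, 10], [0, 0, -8.5]], [-0.8, [-35, 95, 20], [0, 0, -17]], [-0.8, [-50, 140, 30], [0, 0, -25.5]], [-0.8, [-65, 180, 35], [0, 0, -34]], [-0.8, [-73, 207, 40], [0, 0, -42.5]], [-0.8, [-77, 220, 40], [0, 0, -51]], [-0.8, [-77, 220, 40], [0, 0, -59.5]], [-0.8, [-77, 220, 40], [0, 0, -68]]]}}

```text
time_s: 10.3
tcp_pos: [619.0, 133.0, 94.2]
tcp_rot: [-1.742, -2.611, 0.003]
wrist_force: [0.3, 1.4, 1.0]
gripper_width: 83.5
gripper_force: 0.0
```

Request:
{"api": "servo_tool", "payload": {"moves": [[-0.8, [0, 0, 5], [0, 0, -8]], [-0.8, [0, 0, 10], [0, 0, -16]], [-0.8, [0, 0, 15], [0, 0, -22]], [-0.8, [0, 0, 15], [0, 0, -22]]]}}

```text
time_s: 10.7
tcp_pos: [618.1, 133.9, 78.9]
tcp_rot: [-1.217, -2.892, 0.003]
wrist_force: [-0.0, 0.0, -0.5]
gripper_width: 83.4
gripper_force: 0.0
```

```bash
python3 - <<'E'
from h import *
rel(622.4,134.7,16,45)
c=bot.camera('top');cv2.imwrite('pics/t2.png',cv2.resize(c['pixels'][195:295,120:280,::-1],(800,500),interpolation=2))
E
```

```text
shift [-2.7  3.8 62.9] turn z -0.6 | pos [618.1 133.9  78.9] yaw 44.4 tilt z [-0.005 -0.    -1.   ] j [ 0.04  0.52  1.5  -0.    1.13 -0.74] w 83.4 t 10.7
```

View pics/t2.png

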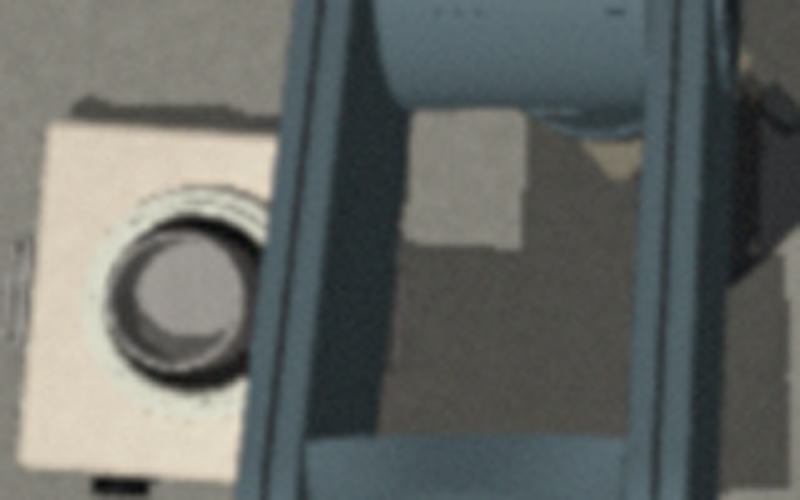

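Request:
{"api": "servo_tool", "payload": {"moves": [[-0.8, [-2.7, 3.8, 35], [0, 0, -0.6]], [-0.8, [-2.7, 3.8, 55], [0, 0, -0.6]], [-0.8, [-2.7, 3.8, 63], [0, 0, -0.6]], [-0.8, [-2.7, 3.8, 63], [0, 0, -0.6]], [1, [-2.7, 3.8, 63], [0, 0, -0.6]], [1, [-2.7, 3.8, 63], [0, 0, -0.6]], [1, [-2.7, 3.8, 63], [0, 0, -0.6]], [1, [-2.7, 3.8, 63], [0, 0, -0.6]]]}}

```text
time_s: 11.55
tcp_pos: [625.0, 134.8, 19.7]
tcp_rot: [1.204, 2.9, 0.001]
wrist_force: [-1.7, -0.5, 3.3]
gripper_width: 59.0
gripper_force: 8.0
```

```bash
python3 - <<'E'
from h import *
rel(622.4,134.7,16,45)
for n in('top','side'):
    c=bot.camera(n)
    for d in bot.masks_of(n,'pan_mid'):
        ys,xs=np.nonzero(d['pixels']);h=hc(np.c_[xs,ys]);r=fit([(c,h)],[(30,54),(30,90)],(518,343))
        print(n,round(d['conf'],2),h.round(1),d['pixels'].sum(),np.ptp(xs),np.ptp(ys),(r.x-1000).round(1))
E
```

```text
shift [ 1.8 -1.9  3.7] turn z -0.1 | pos [625.  134.8  19.7] yaw 44.9 tilt z [ 0.001 -0.    -1.   ] j [ 0.04  0.6   1.53 -0.    1.01 -0.75] w 59.0 t 11.6
top 0.97 [156.1 255.1] 699 31 26 [517.4 343.9]
side 0.6 [210.3 160.9] 695 28 28 [521.5 344.1]
```

Request:
{"api": "servo_tool", "payload": {"moves": [[-0.8, [0, 0, 0], [0, 0, 0]], [-0.8, [0, 0, 0], [0, 0, 0]], [-0.8, [0, 0, 3], [0, 0, 0]], [-0.8, [0, 0, 3], [0, 0, 8]], [-0.8, [0, 0, 3], [0, 0, 16]], [-0.8, [0, 0, 3], [0, 0, 24]], [-0.8, [0, 0, 3], [0, 0, 32]], [-0.8, [0, 0, 3], [0, 0, 40]]]}}

```text
time_s: 12.55
tcp_pos: [624.2, 134.8, 15.0]
tcp_rot: [-2.13, -2.308, 0.001]
wrist_force: [-0.2, 0.2, -0.4]
gripper_width: 83.6
gripper_force: 0.0
```

Request:
{"api": "servo_tool", "payload": {"moves": [[-0.8, [0, 0, 0], [0, 0, 8]], [-0.8, [0, 0, 0], [0, 0, 16]], [-0.8, [0, 0, 0], [0, 0, 24]], [-0.8, [0, 0, 0], [0, 0, 32]], [-0.8, [0, 0, 0], [0, 0, 40]], [-0.8, [0, 0, 0], [0, 0, 48]], [-0.8, [0, 0, 0], [0, 0, 50]], [-0.8, [0, 0, 0], [0, 0, 50]]]}}

```text
time_s: 13.35
tcp_pos: [624.2, 134.8, 15.1]
tcp_rot: [-2.903, -1.2, 0.001]
wrist_force: [0.8, -0.5, 0.4]
gripper_width: 83.7
gripper_force: 0.0
```

Request:
{"api": "servo_tool", "payload": {"moves": [[1, [0, 0, 0], [0, 0, 0]], [1, [0, 0, 0], [0, 0, 0]], [1, [0, 0, 0], [0, 0, 0]], [1, [0, 0, 0], [0, 0, 0]], [1, [0, 0, 0], [0, 0, 0]]], "squeeze": 20}}

```text
time_s: 13.85
tcp_pos: [624.4, 134.9, 15.6]
tcp_rot: [-2.903, -1.201, 0.0]
wrist_force: [-0.1, -0.2, -0.8]
gripper_width: 60.3
gripper_force: 20.0
```

```bash
python3 - <<'E'
from h import *
rel(519,344.3,125,-45);print(bot.state()['wrist_force'])
E
```

```text
shift [  73.3 -222.7 -109.4] turn z -0.1 | pos [624.4 134.9  15.6] yaw -45.1 tilt z [-0.  0. -1.] j [0.04 0.6  1.54 0.   1.   0.82] w 60.3 t 13.8
[-0.09827195 -0.16337146 -0.75006238]
```

Request:
{"api": "servo_tool", "payload": {"moves": [[1, [0, 0, -35], [0, 0, 0]], [1, [0, 0, -75], [0, 0, 0]], [1, [8, -25, -105], [0, 0, 0]], [1, [23, -70, -110], [0, 0, 0]], [1, [39, -118, -110], [0, 0, 0]], [1, [54, -164, -110], [0, 0, 0]], [1, [67, -203, -110], [0, 0, 0]], [1, [73.3, -222.7, -110], [0, 0, 0]]]}}

```text
time_s: 14.65
tcp_pos: [516.8, 347.4, 125.7]
tcp_rot: [-2.901, -1.204, 0.0]
wrist_force: [-0.2, -0.2, 0.1]
gripper_width: 60.3
gripper_force: 20.0
```

Request:
{"api": "servo_tool", "payload": {"moves": [[1, [0, 0, 0], [0, 0, 0]], [1, [0, 0, 0], [0, 0, 0]], [1, [0, 0, 0], [0, 0, 0]], [1, [0, 0, 0], [0, 0, 0]]]}}

```text
time_s: 15.05
tcp_pos: [519.9, 343.0, 125.6]
tcp_rot: [2.904, 1.198, -0.0]
wrist_force: [-0.1, 0.1, -0.0]
gripper_width: 60.2
gripper_force: 20.0
```

```bash
python3 - <<'E'
from h import *
rel(519,344.3,95.6,-45);print(bot.state()['wrist_force'])
c=bot.camera('side');cv2.imwrite('pics/s2.png',cv2.resize(c['pixels'][100:220,140:300,::-1],(800,600)))
E
```

```text
shift [ 0.2 -1.6 30. ] turn z -0.2 | pos [519.9 343.  125.6] yaw -45.2 tilt z [ 0. -0. -1.] j [ 0.4   0.46  1.48 -0.    1.21  1.19] w 60.2 t 15.1
[-0.1407568   0.10720025 -0.01278126]
```

View pics/s2.png

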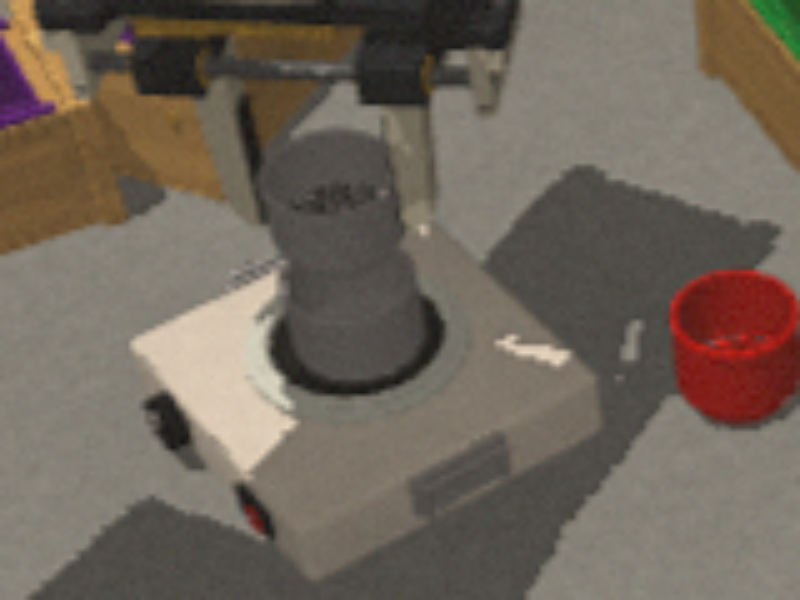

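The fine sieve hangs level above the pan (crop (335,200), pan (355,310)). I'll lower it.

Request:
{"api": "servo_tool", "payload": {"moves": [[1, [0.2, -1.6, 6], [0, 0, 0]], [1, [0.2, -1.6, 12], [0, 0, 0]], [1, [0.2, -1.6, 16], [0, 0, 0]], [1, [0.2, -1.6, 19], [0, 0, 0]], [1, [0.2, -1.6, 22], [0, 0, 0]], [1, [0.2, -1.6, 25], [0, 0, 0]], [1, [0.2, -1.6, 27], [0, 0, 0]], [1, [0.2, -1.6, 27], [0, 0, 0]]]}}

```text
time_s: 15.9
tcp_pos: [518.1, 345.5, 98.4]
tcp_rot: [2.903, 1.2, -0.0]
wrist_force: [0.6, -0.3, -0.6]
gripper_width: 60.6
gripper_force: 20.0
```

```bash
python3 - <<'E'
from h import *
rel(519,344.3,95.6,-45);print(bot.state()['wrist_force'])
E
```

```text
shift [-0.2  1.4  2.8] turn z -0.1 | pos [518.1 345.5  98.4] yaw -45.1 tilt z [-0. -0. -1.] j [ 0.41  0.48  1.51 -0.    1.15  1.2 ] w 60.6 t 15.9
[ 0.56046584 -0.30274456 -0.61099927]
```

Request:
{"api": "servo_tool", "payload": {"moves": [[1, [0, 1.2, 0], [0, 0, 0]], [1, [0, 1.4, 1], [0, 0, 0]], [1, [0, 1.4, 2], [0, 0, 0]], [1, [0, 1.4, 2.6], [0, 0, 0]], [1, [0, 1.4, 2.6], [0, 0, 0]]]}}

```text
time_s: 16.4
tcp_pos: [519.1, 344.5, 95.9]
tcp_rot: [-2.903, -1.2, 0.0]
wrist_force: [0.2, -0.4, -0.2]
gripper_width: 60.1
gripper_force: 20.0
```

Request:
{"api": "servo_tool", "payload": {"moves": [[1, [0, 0, 0.5], [0, 0, 0]], [1, [0, 0, 1], [0, 0, 0]], [1, [0, 0, 1], [0, 0, 0]]]}}

```text
time_s: 16.7
tcp_pos: [519.2, 344.6, 95.5]
tcp_rot: [2.903, 1.2, 0.001]
wrist_force: [-1.5, 0.5, 3.3]
gripper_width: 60.5
gripper_force: 20.0
```

Request:
{"api": "servo_tool", "payload": {"moves": [[-0.8, [0, 0, 0], [0, 0, 0]], [-0.8, [0, 0, 0], [0, 0, 0]], [-0.8, [0, 0, 0], [0, 0, 0]], [-0.8, [0, 0, -20], [0, 0, 0]], [-0.8, [0, 0, -50], [0, 0, 0]], [-0.8, [0, 0, -50], [0, 0, 0]], [-0.8, [0, 0, -50], [0, 0, 0]]], "squeeze": 8}}

```text
time_s: 17.4
tcp_pos: [519.6, 344.7, 145.6]
tcp_rot: [2.903, 1.2, 0.003]
wrist_force: [0.3, -0.4, -0.3]
gripper_width: 83.9
gripper_force: 0.0
```

```bash
python3 - <<'E'
from h import *
rel(622,6.5,120,-45)
E
```

```text
shift [-166.4  311.8   25.5] turn z -0.1 | pos [519.6 344.7 145.6] yaw -45.1 tilt z [ 0.002  0.001 -1.   ] j [ 0.41  0.44  1.45 -0.    1.25  1.19] w 83.9 t 17.4
```

Request:
{"api": "servo_tool", "payload": {"moves": [[-0.8, [-22, 42, 0], [0, 0, -8.5]], [-0.8, [-44, 84, 0], [0, 0, -17]], [-0.8, [-66, 125, 0], [0, 0, -25.5]], [-0.8, [-88, 167, 0], [0, 0, -34]], [-0.8, [-110, 208, 10], [0, 0, -42.5]], [-0.8, [-132, 248, 15], [0, 0, -51]], [-0.8, [-150, 282, 20], [0, 0, -59.5]], [-0.8, [-166, 312, 25], [0, 0, -68]]]}}

```text
time_s: 18.2
tcp_pos: [621.4, 4.1, 118.1]
tcp_rot: [-1.767, -2.595, 0.002]
wrist_force: [0.2, 0.3, -0.7]
gripper_width: 83.7
gripper_force: 0.0
```

Request:
{"api": "servo_tool", "payload": {"moves": [[-0.8, [0, 0, 10], [0, 0, -8]], [-0.8, [0, 0, 20], [0, 0, -16]], [-0.8, [0, 0, 30], [0, 0, -22]], [-0.8, [0, 0, 30], [0, 0, -22]], [-0.8, [0, 0, 30], [0, 0, -22]]]}}

```text
time_s: 18.7
tcp_pos: [621.2, 6.6, 89.0]
tcp_rot: [-1.251, -2.879, 0.001]
wrist_force: [-0.1, -0.0, 0.7]
gripper_width: 83.7
gripper_force: 0.0
```

```bash
python3 - <<'E'
from h import *
rel(622,6.5,19,45)
for n in('top','side'):
    c=bot.camera(n)
    for d in bot.masks_of(n,'fine_mid'):
        ys,xs=np.nonzero(d['pixels']);h=hc(np.c_[xs,ys]);r=fit([(c,h)],[(30,90),(30,120)],(518,343))
        print(n,round(d['conf'],2),h.round(1),d['pixels'].sum(),np.ptp(xs),np.ptp(ys),(r.x-1000).round(1))
cv2.imwrite('pics/s3.png',cv2.resize(c['pixels'][100:220,140:300,::-1],(800,600)))
E
```

```text
shift [-0.7  0.6 70. ] turn z -2.0 | pos [621.2   6.6  89. ] yaw 43.0 tilt z [-0.002  0.    -1.   ] j [-0.17  0.49  1.52  0.    1.13 -0.92] w 83.7 t 18.7
top 0.83 [151.4 254.2] 704 31 28 [518.8 344.6]
side 0.56 [207.3 149.6] 652 28 27 [520.7 345.4]
```

View pics/s3.png

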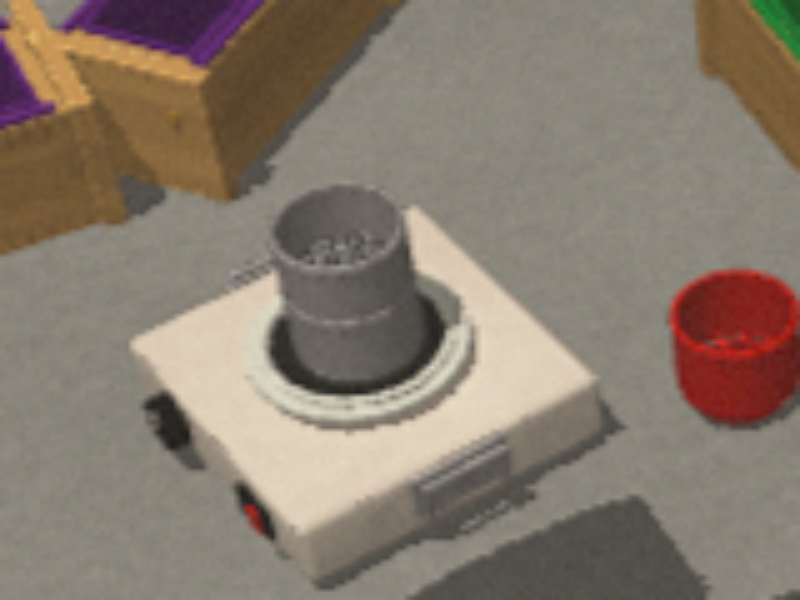

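The fine sieve sits level on the pan (seam at crop (350,318)) and is centred. Next is the coarse sieve.

Request:
{"api": "servo_tool", "payload": {"moves": [[-0.8, [-0.7, 0.6, 35], [0, 0, -2]], [-0.8, [-0.7, 0.6, 58], [0, 0, -2]], [-0.8, [-0.7, 0.6, 68], [0, 0, -2]], [-0.8, [-0.7, 0.6, 68], [0, 0, -2]], [1, [-0.7, 0.6, 68], [0, 0, -2]], [1, [-0.7, 0.6, 68], [0, 0, -2]], [1, [-0.7, 0.6, 68], [0, 0, -2]], [1, [-0.7, 0.6, 68], [0, 0, -2]]]}}

```text
time_s: 19.7
tcp_pos: [623.4, 6.1, 23.1]
tcp_rot: [1.197, 2.903, 0.0]
wrist_force: [-1.1, 0.4, 4.9]
gripper_width: 58.4
gripper_force: 8.0
```

Request:
{"api": "servo_tool", "payload": {"moves": [[1, [0, 0, 0], [0, 0, 0]], [-0.8, [0, 0, 0], [0, 0, 0]], [-0.8, [0, 0, 0], [0, 0, 0]], [-0.8, [0, 0, 0], [0, 0, 0]], [-0.8, [0, 0, 0], [0, 0, 8]], [-0.8, [0, 0, 0], [0, 0, 16]], [-0.8, [0, 0, 0], [0, 0, 24]], [-0.8, [0, 0, 0], [0, 0, 32]]]}}

```text
time_s: 20.5
tcp_pos: [622.7, 6.4, 21.7]
tcp_rot: [-1.958, -2.456, 0.0]
wrist_force: [0.4, -0.3, 0.5]
gripper_width: 83.4
gripper_force: 0.0
```

Request:
{"api": "servo_tool", "payload": {"moves": [[-0.8, [0, 0, 0], [0, 0, 8]], [-0.8, [0, 0, 0], [0, 0, 16]], [-0.8, [0, 0, 0], [0, 0, 24]], [-0.8, [0, 0, 0], [0, 0, 32]], [-0.8, [0, 0, 0], [0, 0, 40]], [-0.8, [0, 0, 0], [0, 0, 48]], [-0.8, [0, 0, 0], [0, 0, 56]], [-0.8, [0, 0, 0], [0, 0, 58]]]}}

```text
time_s: 21.3
tcp_pos: [622.7, 6.4, 21.8]
tcp_rot: [-2.903, -1.201, 0.001]
wrist_force: [-0.1, -1.2, -0.0]
gripper_width: 83.7
gripper_force: 0.0
```

Request:
{"api": "servo_tool", "payload": {"moves": [[-0.8, [0, 0, 0], [0, 0, 0]], [1, [0, 0, 0], [0, 0, 0]], [1, [0, 0, 0], [0, 0, 0]], [1, [0, 0, 0], [0, 0, 0]], [1, [0, 0, 0], [0, 0, 0]], [1, [0, 0, 0], [0, 0, 0]]], "squeeze": 20}}

```text
time_s: 21.9
tcp_pos: [622.8, 6.4, 22.0]
tcp_rot: [-2.9, -1.207, 0.0]
wrist_force: [0.5, 0.4, 0.0]
gripper_width: 60.5
gripper_force: 20.0
```

```bash
python3 - <<'E'
from h import *
rel(519.2,344.6,160,-45);print(bot.state()['wrist_force'])
E
```

```text
shift [ 167.  -311.8 -137.9] turn z 0.2 | pos [622.8   6.4  22. ] yaw -44.8 tilt z [-0.  0. -1.] j [-0.17  0.57  1.58  0.    0.99  0.61] w 60.5 t 21.9
[0.4912349  0.35422759 0.0030618 ]
```

Request:
{"api": "servo_tool", "payload": {"moves": [[1, [0, 0, -35], [0, 0, 0]], [1, [0, 0, -80], [0, 0, 0]], [1, [10, -18, -120], [0, 0, 0]], [1, [30, -56, -138], [0, 0, 0]], [1, [53, -99, -138], [0, 0, 0]], [1, [76, -142, -138], [0, 0, 0]], [1, [99, -185, -138], [0, 0, 0]], [1, [122, -228, -138], [0, 0, 0]]]}}

```text
time_s: 22.7
tcp_pos: [546.1, 255.1, 160.0]
tcp_rot: [2.9, 1.207, 0.0]
wrist_force: [1.3, 0.4, -1.9]
gripper_width: 60.9
gripper_force: 20.0
```

Request:
{"api": "servo_tool", "payload": {"moves": [[1, [20, -38, 0], [0, 0, 0]], [1, [35, -66, 0], [0, 0, 0]], [1, [45, -84, 0], [0, 0, 0]], [1, [45, -84, 0], [0, 0, 0]], [1, [45, -84, 0], [0, 0, 0]], [1, [45, -84, 0], [0, 0, 0]], [1, [45, -84, 0], [0, 0, 0]]]}}

```text
time_s: 23.4
tcp_pos: [519.7, 343.5, 160.0]
tcp_rot: [2.901, 1.205, -0.0]
wrist_force: [-0.4, 0.1, 0.2]
gripper_width: 60.8
gripper_force: 20.0
```

```bash
python3 - <<'E'
from h import *
rel(519.2,344.6,132,-45);print(bot.state()['wrist_force'])
c=bot.camera('side');cv2.imwrite('pics/s4.png',cv2.resize(c['pixels'][80:200,140:300,::-1],(800,600)))
rel(519.2,344.6,132,-45)
E
```

```text
shift [ 0.4 -1.2 28. ] turn z 0.1 | pos [519.7 343.5 160. ] yaw -44.9 tilt z [ 0. -0. -1.] j [ 0.41  0.43  1.43 -0.    1.28  1.19] w 60.8 t 23.4
[-0.44858979  0.10753351  0.18769922]
shift [ 0.4 -1.1 28. ] turn z 0.1 | pos [519.7 343.6 160. ] yaw -44.9 tilt z [-0. -0. -1.] j [ 0.41  0.43  1.43 -0.    1.28  1.19] w 60.7 t 23.4
```

View pics/s4.png

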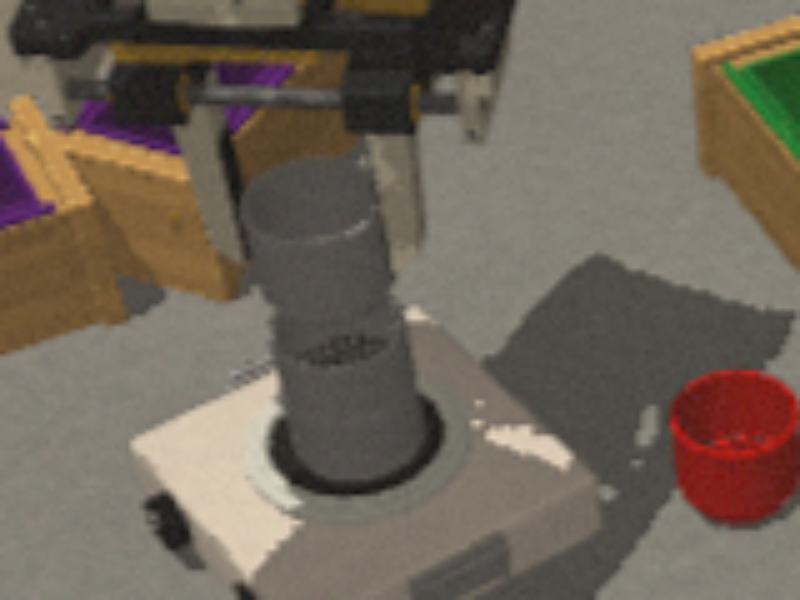

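The coarse sieve hangs level above the fine one (crop (318,235)). Lowering.

Request:
{"api": "servo_tool", "payload": {"moves": [[1, [0, -0.4, 6], [0, 0, 0]], [1, [0, -0.4, 12], [0, 0, 0]], [1, [0, -0.4, 16], [0, 0, 0]], [1, [0, -0.4, 18], [0, 0, 0]], [1, [0, -0.4, 20], [0, 0, 0]], [1, [0, -0.4, 22], [0, 0, 0]], [1, [0, -0.4, 24], [0, 0, 0]], [1, [0, -0.4, 24], [0, 0, 0]]]}}

```text
time_s: 24.25
tcp_pos: [518.7, 345.0, 135.8]
tcp_rot: [2.9, 1.207, -0.001]
wrist_force: [0.8, 0.3, -0.7]
gripper_width: 60.2
gripper_force: 20.0
```

```bash
python3 - <<'E'
from h import *
rel(519.2,344.6,132,-45);print(bot.state()['wrist_force'])
E
```

```text
shift [0.1 0.6 3.8] turn z 0.2 | pos [518.7 345.  135.8] yaw -44.8 tilt z [-0. -0. -1.] j [ 0.41  0.45  1.46 -0.    1.23  1.19] w 60.2 t 24.2
[ 0.78587726  0.30537081 -0.69600739]
```

Request:
{"api": "servo_tool", "payload": {"moves": [[1, [0, 0.5, 1], [0, 0, 0]], [1, [0, 0.5, 2], [0, 0, 0]], [1, [0, 0.5, 3], [0, 0, 0]], [1, [0, 0.5, 3.8], [0, 0, 0]], [1, [0, 0.5, 3.8], [0, 0, 0]]]}}

```text
time_s: 24.75
tcp_pos: [519.2, 344.6, 132.1]
tcp_rot: [2.9, 1.207, -0.0]
wrist_force: [-0.1, 0.4, -1.3]
gripper_width: 60.7
gripper_force: 20.0
```

Request:
{"api": "servo_tool", "payload": {"moves": [[1, [0, 0, 0.5], [0, 0, 0]], [1, [0, 0, 1], [0, 0, 0]], [1, [0, 0, 1], [0, 0, 0]]]}}

```text
time_s: 25.05
tcp_pos: [519.3, 344.7, 131.9]
tcp_rot: [-2.9, -1.207, -0.001]
wrist_force: [-2.1, -1.1, 4.8]
gripper_width: 60.4
gripper_force: 20.0
```

Request:
{"api": "servo_tool", "payload": {"moves": [[-0.8, [0, 0, 0], [0, 0, 0]], [-0.8, [0, 0, 0], [0, 0, 0]], [-0.8, [0, 0, 0], [0, 0, 0]], [-0.8, [0, 0, -20], [0, 0, 0]], [-0.8, [0, 0, -50], [0, 0, 0]], [-0.8, [0, 0, -50], [0, 0, 0]], [-0.8, [0, 0, -50], [0, 0, 0]]], "squeeze": 8}}

```text
time_s: 25.75
tcp_pos: [519.6, 344.8, 181.7]
tcp_rot: [-2.9, -1.207, -0.003]
wrist_force: [-0.6, 0.1, -0.3]
gripper_width: 83.8
gripper_force: 0.0
```

```bash
python3 - <<'E'
from h import *
rel(619.8,-140.4,120,-45)
E
```

```text
shift [-273.8  413.    61.5] turn z 0.2 | pos [519.6 344.8 181.7] yaw -44.8 tilt z [ 0.001  0.001 -1.   ] j [0.41 0.41 1.4  0.   1.32 1.19] w 83.8 t 25.8
```

Request:
{"api": "servo_tool", "payload": {"moves": [[-0.8, [-25, 38, 0], [0, 0, -8.5]], [-0.8, [-52, 79, 0], [0, 0, -17]], [-0.8, [-79, 120, 0], [0, 0, -25.5]], [-0.8, [-106, 160, 0], [0, 0, -34]], [-0.8, [-133, 201, 0], [0, 0, -42.5]], [-0.8, [-160, 242, 0], [0, 0, -51]], [-0.8, [-187, 283, 0], [0, 0, -59.5]], [-0.8, [-214, 323, 0], [0, 0, -68]]]}}

```text
time_s: 26.55
tcp_pos: [594.1, -22.0, 179.6]
tcp_rot: [-1.794, -2.577, 0.001]
wrist_force: [0.3, -0.0, 0.3]
gripper_width: 83.5
gripper_force: 0.0
```

```bash
python3 - <<'E'
from h import *
rel(619.8,-140.4,70,45)
E
```

```text
shift [-120.1  -16.8  109.5] turn z -24.7 | pos [594.1 -22.  179.6] yaw 20.3 tilt z [-0.002  0.001 -1.   ] j [-0.22  0.37  1.48  0.    1.3  -0.58] w 83.5 t 26.6
```

Request:
{"api": "servo_tool", "payload": {"moves": [[-0.8, [-40, -6, 25], [0, 0, -8]], [-0.8, [-75, -11, 60], [0, 0, -16]], [-0.8, [-100, -14, 85], [0, 0, -22]], [-0.8, [-113, -16, 100], [0, 0, -22]], [-0.8, [-113, -16, 105], [0, 0, -22]], [-0.8, [-113, -16, 105], [0, 0, -22]], [-0.8, [-113, -16, 105], [0, 0, -22]]]}}

```text
time_s: 27.25
tcp_pos: [618.9, -130.6, 77.3]
tcp_rot: [1.278, 2.869, 0.001]
wrist_force: [0.3, 0.3, 0.4]
gripper_width: 83.5
gripper_force: 0.0
```

```bash
python3 - <<'E'
from h import *
rel(619.8,-140.4,16,45)
c=bot.camera('side')
for n in('top','side'):
    c=bot.camera(n)
    for d in bot.masks_of(n,'coarse_mid'):
        ys,xs=np.nonzero(d['pixels']);h=hc(np.c_[xs,ys]);r=fit([(c,h)],[(30,120),(30,160)],(518,343))
        print(n,round(d['conf'],2),h.round(1),(r.x-1000).round(1))
cv2.imwrite('pics/s5.png',cv2.resize(c['pixels'][90:330,140:460,::-1],(800,600)))
E
```

```text
shift [-7.8 -5.9 61.3] turn z -3.0 | pos [ 618.9 -130.6   77.3] yaw 42.0 tilt z [ 0.001 -0.    -1.   ] j [-0.38  0.52  1.5   0.    1.12 -1.12] w 83.5 t 27.2
top 0.74 [205.2 194. ] [647.2 226.4]
top 0.58 [146.3 254. ] [518.5 344.4]
top 0.53 [307.1 284. ] [466.    7.9]
side 0.78 [205.1 137.1] [521.4 344.4]
side 0.64 [455.5 289.6] [ 617.8 -265.2]
side 0.55 [286.4 168. ] [592.4 152.3]
```

View pics/s5.png

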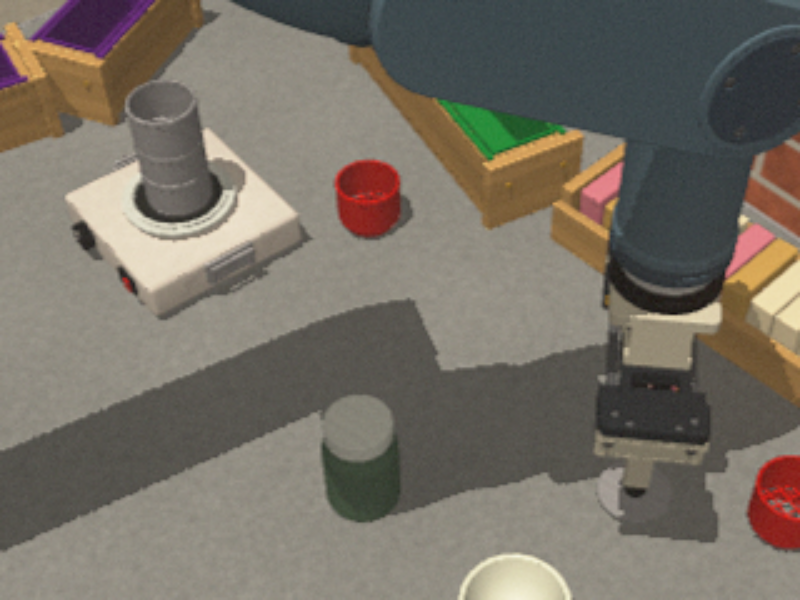

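The stack of three stands upright (crop (168,150)), and the gripper is over the grey lid (crop (630,492)).

Request:
{"api": "servo_tool", "payload": {"moves": [[-0.8, [-7.5, -5.5, 0], [0, 0, -3]], [-0.8, [-7.5, -5.5, 0], [0, 0, -3]], [-0.4, [-7.5, -5.5, 25], [0, 0, -3]], [-0.2, [-7.5, -5.5, 45], [0, 0, -3]], [0, [-7.5, -5.5, 56], [0, 0, -3]], [0.2, [-7.5, -5.5, 61], [0, 0, -3]], [0.2, [-7.5, -5.5, 61], [0, 0, -3]]]}}

```text
time_s: 28.2
tcp_pos: [619.2, -141.0, 14.9]
tcp_rot: [-1.203, -2.901, -0.0]
wrist_force: [1.0, 0.2, 0.1]
gripper_width: 48.5
gripper_force: 0.0
```

```bash
python3 - <<'E'
from h import *
rel(619.8,-140.4,16,45)
E
```

```text
shift [-0.   0.9 -1.1] turn z -0.0 | pos [ 619.2 -141.    14.9] yaw 45.0 tilt z [-0.001  0.    -1.   ] j [-0.4   0.6   1.55  0.    1.   -1.18] w 48.5 t 28.2
```

Request:
{"api": "servo_tool", "payload": {"moves": [[1, [0, 0, 0], [0, 0, 0]], [1, [0, 0, 0], [0, 0, 0]], [1, [0, 0, 0], [0, 0, 0]], [1, [0, 0, 0], [0, 0, 0]], [1, [0, 0, 0], [0, 0, 0]], [0.1, [0, 0, 0], [0, 0, 0]], [0.1, [0, 0, 0], [0, 0, 0]], [0.1, [0, 0, 0], [0, 0, 0]]]}}

```text
time_s: 29.0
tcp_pos: [619.2, -141.2, 15.0]
tcp_rot: [-1.203, -2.902, 0.0]
wrist_force: [-0.1, -0.2, 0.2]
gripper_width: 37.2
gripper_force: 0.0
```

Request:
{"api": "servo_tool", "payload": {"moves": [[0.1, [0, 0, 0], [0, 0, 8]], [0.1, [0, 0, 0], [0, 0, 16]], [0.1, [0, 0, 0], [0, 0, 24]], [0.1, [0, 0, 0], [0, 0, 32]], [0.1, [0, 0, 0], [0, 0, 40]], [0.1, [0, 0, 0], [0, 0, 48]], [0.1, [0, 0, 0], [0, 0, 56]], [0.1, [0, 0, 0], [0, 0, 64]]]}}

```text
time_s: 29.8
tcp_pos: [619.2, -141.2, 15.1]
tcp_rot: [-2.563, -1.816, 0.0]
wrist_force: [0.8, 0.7, -0.1]
gripper_width: 41.9
gripper_force: 0.0
```

Request:
{"api": "servo_tool", "payload": {"moves": [[0.1, [0, 0, 0], [0, 0, 8]], [0.1, [0, 0, 0], [0, 0, 16]], [0.1, [0, 0, 0], [0, 0, 24]], [0.1, [0, 0, 0], [0, 0, 26]], [0.1, [0, 0, 0], [0, 0, 26]]]}}

```text
time_s: 30.3
tcp_pos: [619.2, -141.2, 15.1]
tcp_rot: [-2.903, -1.201, 0.0]
wrist_force: [0.1, -0.2, -0.3]
gripper_width: 41.9
gripper_force: 0.0
```

Request:
{"api": "servo_tool", "payload": {"moves": [[1, [0, 0, 0], [0, 0, 0]], [1, [0, 0, 0], [0, 0, 0]], [1, [0, 0, 0], [0, 0, 0]], [1, [0, 0, 0], [0, 0, 0]], [1, [0, 0, 0], [0, 0, 0]], [1, [0, 0, 0], [0, 0, 0]]], "squeeze": 20}}

```text
time_s: 30.9
tcp_pos: [619.3, -141.2, 15.2]
tcp_rot: [-2.902, -1.202, 0.0]
wrist_force: [0.0, -0.7, -0.5]
gripper_width: 17.7
gripper_force: 20.0
```

```bash
python3 - <<'E'
from h import *
rel(519.2,344.6,205,-45);print(bot.state()['wrist_force'])
E
```

```text
shift [ 272.6 -414.3 -189.7] turn z -0.0 | pos [ 619.3 -141.2   15.2] yaw -45.0 tilt z [-0.  0. -1.] j [-0.4   0.6   1.55 -0.    1.    0.39] w 17.7 t 30.9
[ 0.04812693 -0.71580446 -0.51197106]
```

Request:
{"api": "servo_tool", "payload": {"moves": [[1, [0, 0, -35], [0, 0, 0]], [1, [0, 0, -80], [0, 0, 0]], [1, [0, 0, -125], [0, 0, 0]], [1, [10, -15, -165], [0, 0, 0]], [1, [30, -46, -190], [0, 0, 0]], [1, [56, -85, -190], [0, 0, 0]], [1, [82, -125, -190], [0, 0, 0]], [1, [108, -164, -190], [0, 0, 0]]]}}

```text
time_s: 31.7
tcp_pos: [579.1, 52.6, 205.6]
tcp_rot: [2.903, 1.201, 0.001]
wrist_force: [-0.0, 0.5, -0.4]
gripper_width: 17.5
gripper_force: 20.0
```

Request:
{"api": "servo_tool", "payload": {"moves": [[1, [25, -38, 0], [0, 0, 0]], [1, [50, -76, 0], [0, 0, 0]], [1, [75, -114, 0], [0, 0, 0]], [1, [100, -152, 0], [0, 0, 0]], [1, [125, -190, 0], [0, 0, 0]], [1, [148, -225, 0], [0, 0, 0]], [1, [160, -243, 0], [0, 0, 0]], [1, [164, -250, 0], [0, 0, 0]]]}}

```text
time_s: 32.5
tcp_pos: [518.0, 346.2, 205.0]
tcp_rot: [-2.9, -1.206, 0.0]
wrist_force: [-0.5, -0.2, -0.5]
gripper_width: 17.5
gripper_force: 20.0
```

Request:
{"api": "servo_tool", "payload": {"moves": [[1, [0, 0, 0], [0, 0, 0]], [1, [0, 0, 0], [0, 0, 0]], [1, [0, 0, 0], [0, 0, 0]], [1, [0, 0, 0], [0, 0, 0]]]}}

```text
time_s: 32.9
tcp_pos: [519.7, 342.6, 205.3]
tcp_rot: [2.904, 1.199, -0.0]
wrist_force: [-0.1, -0.5, -0.9]
gripper_width: 17.4
gripper_force: 20.0
```

```bash
python3 - <<'E'
from h import *
c=bot.camera('side');cv2.imwrite('pics/s6.png',cv2.resize(c['pixels'][60:180,140:300,::-1],(800,600)))
rel(519.2,344.6,167.2,-45)
E
```

```text
shift [ 1.  -1.6 38.2] turn z -0.1 | pos [519.6 342.7 205.4] yaw -45.1 tilt z [ 0. -0. -1.] j [ 0.4   0.4   1.37 -0.    1.37  1.19] w 17.2 t 33.0
```

View pics/s6.png

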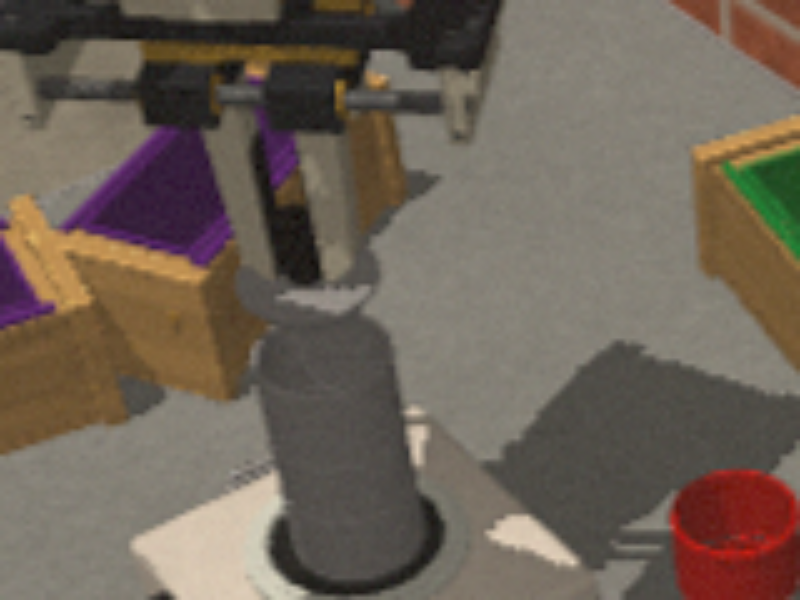

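The lid hangs level over the stack (crop disc (310,292), rim (330,345)). Lowering; I'll take half the shift, as before, since the readings settle.

Request:
{"api": "servo_tool", "payload": {"moves": [[1, [0.4, -0.4, 10], [0, 0, 0]], [1, [0.4, -0.4, 18], [0, 0, 0]], [1, [0.4, -0.4, 22], [0, 0, 0]], [1, [0.4, -0.4, 25], [0, 0, 0]], [1, [0.4, -0.4, 27], [0, 0, 0]], [1, [0.4, -0.4, 27], [0, 0, 0]]]}}

```text
time_s: 33.55
tcp_pos: [519.0, 344.5, 177.9]
tcp_rot: [2.903, 1.202, -0.001]
wrist_force: [-0.2, 0.2, -0.2]
gripper_width: 17.8
gripper_force: 20.0
```

```bash
python3 - <<'E'
from h import *
rel(519.2,344.6,167.2,-45);print(bot.state()['wrist_force'])
E
```

```text
shift [ 0.2  0.1 10.7] turn z -0.0 | pos [519.  344.5 177.9] yaw -45.0 tilt z [-0. -0. -1.] j [0.41 0.42 1.41 0.   1.32 1.19] w 17.8 t 33.5
[-0.15974914  0.23648982 -0.22435491]
```

Request:
{"api": "servo_tool", "payload": {"moves": [[1, [0, 0, 2], [0, 0, 0]], [1, [0, 0, 4], [0, 0, 0]], [1, [0, 0, 6], [0, 0, 0]], [1, [0, 0, 8], [0, 0, 0]], [1, [0, 0, 9.5], [0, 0, 0]], [1, [0, 0, 10.5], [0, 0, 0]], [1, [0, 0, 10.5], [0, 0, 0]]]}}

```text
time_s: 34.25
tcp_pos: [519.0, 344.4, 167.6]
tcp_rot: [2.903, 1.202, -0.001]
wrist_force: [-0.4, -0.3, 0.1]
gripper_width: 17.6
gripper_force: 20.0
```

Request:
{"api": "servo_tool", "payload": {"moves": [[1, [0, 0, 0.5], [0, 0, 0]], [1, [0, 0, 1], [0, 0, 0]], [1, [0, 0, 1], [0, 0, 0]]]}}

```text
time_s: 34.55
tcp_pos: [519.2, 344.5, 167.2]
tcp_rot: [-2.903, -1.202, -0.001]
wrist_force: [-0.8, -0.4, 2.2]
gripper_width: 17.5
gripper_force: 20.0
```

Contact came at exactly the seated height. Releasing and backing away.

Request:
{"api": "servo_tool", "payload": {"moves": [[0.3, [0, 0, 0], [0, 0, 0]], [0.3, [0, 0, 0], [0, 0, 0]], [0.3, [0, 0, 0], [0, 0, 0]], [0.3, [0, 0, -15], [0, 0, 0]], [0.3, [0, 0, -45], [0, 0, 0]], [0.3, [0, 0, -65], [0, 0, 0]], [0.3, [0, 0, -70], [0, 0, 0]]]}}

```text
time_s: 35.25
tcp_pos: [520.3, 345.0, 239.5]
tcp_rot: [-2.903, -1.202, -0.008]
wrist_force: [0.7, -0.5, -0.0]
gripper_width: 32.3
gripper_force: 0.0
```

Request:
{"api": "servo_tool", "payload": {"moves": [[0.3, [-25, 38, 0], [0, 0, 0]], [0.3, [-50, 76, 0], [0, 0, 0]], [0.3, [-75, 114, 0], [0, 0, 0]], [0.3, [-95, 145, 0], [0, 0, 0]], [0.3, [-110, 165, 0], [0, 0, 0]], [0.3, [-110, 165, 0], [0, 0, 0]], [0.3, [-110, 165, 0], [0, 0, 0]], [0.3, [-110, 165, 0], [0, 0, 0]]]}}

```text
time_s: 36.05
tcp_pos: [557.5, 151.0, 236.3]
tcp_rot: [-2.901, -1.203, 0.001]
wrist_force: [-0.1, 0.9, -0.2]
gripper_width: 32.7
gripper_force: 0.0
```

```bash
python3 - <<'E'
from h import *
c=bot.camera('side')['pixels'];t=bot.camera('top')['pixels']
A=cv2.resize(c[80:260,140:340],(500,450),interpolation=2);B=cv2.resize(t[215:295,120:173],(298,450),interpolation=2)
cv2.imwrite('pics/end.png',np.hstack([A,B])[:,:,::-1])
E
```

```text
(no output)
```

View pics/end.png

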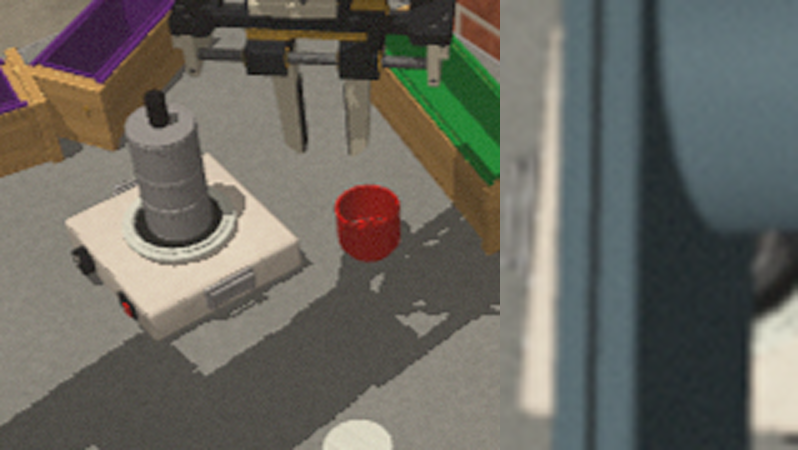

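The side view shows the whole stack, with the lid level on top (disc at (160,125), knob (155,108)), centred in the seat. The gripper is clear of it and the jar is still standing.

```bash
python3 -c "
from rig import bot
print(bot.job_done())"
```

```text
the job is handed in; nothing more can be done
None
```

The sieve set is built on the shaker in the order asked (pan, fine sieve, coarse sieve, lid), each part level and at its full seated height; the jar and bowl were not touched, and the job was handed in at about 36 s of the 122 s allowed.

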